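# Swing the work lamp over the painted board

### The job

Bring the light to the painting: with the tip of a finger push the lamp's arm round until the middle of its light bar stands over the middle of the thick wooden board (not the flat paper print), and push on the bar's end to turn it until it lies along the board's length. Push gently and do not grip the lamp. Leave the board, the jar of brushes and the paint cups where they are.

Things in the scene. Friction and masses are not known exactly. Their poses are not given: they have to be found in the camera images.
- lamp: White work lamp; origin on the table at the centre of its round foot (150 mm across, 26 mm high), which is screwed down and cannot move. A post 18 mm thick stands on the foot. At yaw 0 its x axis points away from the robot; the lamp arm reaches from the post towards the lamp's -x when joint lamp_arm is 0.
- post_top (a point): Point on the post's axis at the height of the arm's centreline, 275 mm above the table; the arm turns about the vertical through it (hub 34 mm across, top 296 mm above the table).
- lamp_arm (a joint): Swing of the level arm about the post (rad), positive anticlockwise seen from above, -1.4 to 1.4, 0 = arm along the lamp's -x. The arm is a round tube 16 mm thick, axis 275 mm above the table, from the hub to the light bar's pivot 280 mm out (a knuckle 28 mm across, top 292 mm above the table). Friction holds it wherever it is left: about 0.6 N m to turn it (about 3 N pushing 220 mm out).
- lamp_head (a joint): Swivel of the light bar about the vertical through the arm's outer end (rad), relative to the arm, positive anticlockwise from above, -3.5 to 3.5, 0 = bar in line with the arm. Friction holds it wherever it is left: about 0.06 N m to turn it (under 1 N at the bar's end), so pushing the bar's end sideways turns the bar and does not move the arm.
- bar_mid (a point): Middle of the light bar, on its swivel axis, 229 mm above the table. The bar is white, 240 mm long, 36 mm wide, 18 mm thick (220 to 238 mm above the table), with round ends, both alike; x axis along its length, y across. It hangs under the arm's outer end, its top 29 mm below the arm's underside.
- board: The thick wooden board being painted, loose, lying on the table: 240 mm long (its x axis), 170 mm wide (y), 20 mm thick, one end (+x) stepped down to a narrow tongue; red edges, cream field with painted flowers. Origin on the table under the middle of its length and width. It lies left or right of the lamp; the bar's middle can be brought over its middle to within 20 mm by swinging the arm.
- board_mid (a point): Middle of the board's upper face, 20 mm above the table.
- print: Flat paper print of the same ornament with white margins, 262 x 192 x 1 mm, stuck down on the table on the other side; not the board. Origin under its middle, x along its length.
- jar: Glass jar 62 mm across and 95 mm high with brushes standing in it, 182 mm high in all, loose; origin on the table under its centre. Stands in front of the lamp's foot.
- cup_a: Small lidded paint cup, 50 mm across, 30 mm high, loose; origin on the table under its centre.
- cup_b: Second lidded paint cup of the same size, nearer the robot; origin on the table under its centre.

How it is judged:
By the outcome, as a careful person would: the job done as asked, in the order asked, and still so for the second after the job is handed in, with the robot touching nothing.
It also fails if it takes over 51 s, if anything falls off the work surface, if the arm or the gripper's body presses on something with over 40 N, if the wrist force passes 120 N, or if a joint passes its speed limit or range.

### The arm

A 6-joint arm with a two-finger parallel gripper is mounted at the origin on the work surface. World frame = base frame: x ahead of the robot, y to its left, z up, the work surface at z = 0. Lengths are in m, angles in rad, forces in N, time in s.
With the tool pointing down it reaches from about 0.275 to 0.875 m from the base axis. Payload 12.5 kg.
Tool frame: the origin (TCP) lies on the centre line of the jaws, within the pads' length; the fingertips stand r.finger_overhang ahead of it and the grasp point (between the pads) lies 3 mm ahead of it (r.finger_overhang is the distance from the TCP to the fingertips, in m); z points along the fingers, y is the line along which they close (so a half turn about z gives the same grasp; the last joint's range is limited). The gripper opens to 85 mm and grips with 20 to 120 N. Pads are 22 mm wide; open, the fingers measure 114 mm over their backs; the gripper's body (76 mm by 85 mm) begins 54 mm behind the grasp point. The pads swing forward as they close: fully open they stand 13 mm farther back than shut.
Start: joints at [1.062, 0.351, 1.652, -0, 1.139, -0.085], TCP at [0.226, 0.501, 0.221] pointing down, gripper open.
Joint ranges: [-2.75, 2.75], [-0.79, 2.1], [0.01, 2.65], [-1.57, 4.71], [0.07, 3.14], [-2.87, 2.87]. Speed limits (rad/s): [2.22, 2.22, 2.79, 3.14, 3.14, 3.14].

### API

Orientations are given as a unit quaternion [x, y, z, w].
In Python, from cell import r, optics gives the robot as it stands. The module is installed in compiled form; this text tells all that it offers. Calls block until the motion is done:
- r.move_to(position, orientation): joint-space move of the TCP to a pose.
- r.move_linear(position, rot=None, vel=0.15): straight line of the TCP; rot=None keeps the orientation; vel is the mean speed in m/s.
- r.set_joints(angles): joint-space move.
- r.set_gripper(opening, squeeze=None): opening from 0.0 (shut) to 1.0 (fully open); squeeze is the grip in N (None keeps the last); returns when the fingers have stopped.
- r.sleep(seconds).
- r.inverse_kinematics(position, orientation): joint angles nearest the present ones, or None.
- optics.get_image(name): name is "scene" or "top"; returns a dict with "pixels" (384x512x3 uint8, red, green, blue), "depth" (384x512 float32, m along the optical axis (not along the pixel's ray), 0 where there is no reading), "fx", "fy", "cx", "cy" (pixels), "camera_from_world" (4x4, takes a point from world to camera coordinates). Camera axes: x right, y down, z forward; pixel columns grow to the right and rows downward; lengths in m; the calibration is good to about 2 mm. A picture is of the moment at which its call begins.
A pose or a line that the arm cannot do raises r.PlanningError and nothing moves.
- r.hand_in(): hands the job in; it is judged then, once.
Readings, each from a call of its own:
- r.current_t(): time.
- r.current_q(): joint angles.
- r.current_qvel(): joint speeds.
- r.current_effort(): joint torques, N m.
- r.current_tool_pos(): TCP position.
- r.current_ee_rot(): TCP orientation.
- r.current_contact_force(): force on the tool from outside, world axes, zero at the start.
- r.current_torque(): the same for the moment, N m.
- r.current_opening(): opening from 0.0 (shut) to 1.0 (fully open).
- r.current_finger_force(): force on a finger pad.
Only numpy, scipy, OpenCV 4.12 (cv2) and the standard library are available. Lean on these libraries where they do the work, as an engineer would, in place of code of your own. Each camera call takes 0.05 s, during which the arm holds its last target. There are 200 camera calls.

## Working session

There is one attempt and no reset: what is moved stays moved. The work goes in short steps, each a Python script; the robot and the scene stay as the last script left them, time stands still between calls to the robot, and variables do not carry over. Pictures are saved under pics/ and viewed, at most 10 in all, crops included, and the job is handed in when it is done.

```bash
mkdir -p pics; cat > h.py <<'E'
import numpy as np, cv2
from cell import r, optics
def grab(n):
    d=optics.get_image(n); return d
def pts(d):
    "world xyz per pixel from depth"
    h,w=d["depth"].shape; u,v=np.meshgrid(np.arange(w),np.arange(h)); z=d["depth"]
    c=np.stack([(u-d["cx"])/d["fx"]*z,(v-d["cy"])/d["fy"]*z,z],-1)
    T=np.linalg.inv(d["camera_from_world"]); return c@T[:3,:3].T+T[:3,3]
def ray(d,u,v,zp):
    T=np.linalg.inv(d["camera_from_world"]); k=T[:3,:3]@np.array([(u-d["cx"])/d["fx"],(v-d["cy"])/d["fy"],1.]); o=T[:3,3]
    return o+k*(zp-o[2])/k[2]
def save(d,n): cv2.imwrite("pics/"+n,cv2.cvtColor(d["pixels"],cv2.COLOR_RGB2BGR))
E
python3 - <<'E'
from h import *
import pickle
D={}
for n in("top","scene"):
    D[n]=d=grab(n); save(d,n+"0.png"); print(n,d["fx"],d["cx"],d["cy"],np.linalg.inv(d["camera_from_world"]).round(3).tolist())
pickle.dump(D,open("d0.pkl","wb"))
print(r.current_t(),r.finger_overhang,r.current_ee_rot(),r.current_opening())
E
```

```text
top 431.2776098784131 255.11724908106038 197.5413513909592 [[-0.022, -0.989, 0.146, 0.512], [-1.0, 0.023, 0.002, -0.011], [-0.005, -0.146, -0.989, 1.097], [0.0, 0.0, 0.0, 1.0]]
scene 437.7822851426949 258.60307390618186 185.2179418970378 [[-0.829, 0.437, -0.349, 0.902], [0.559, 0.638, -0.529, 0.438], [-0.009, -0.634, -0.774, 0.805], [0.0, 0.0, 0.0, 1.0]]
0.1 0.022 [ 2.10315310e-01  9.77633481e-01 -4.74000643e-04 -1.47923991e-04] 1.0022687441375386
```

View pics/top0.png

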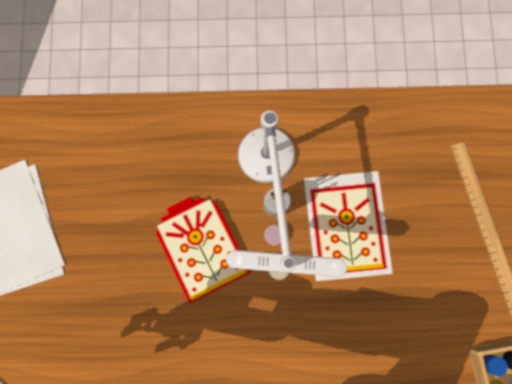

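View pics/scene0.png

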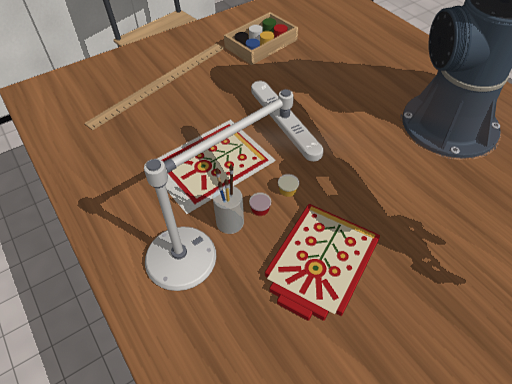

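The top view shows the board on the left, centred near (202,248), with its tongue up at (183,207). The print is on the right near (347,225). The lamp foot is at (267,154), the post top at (269,118), the pivot at (288,263), and the bar runs from (235,259) to (340,267). The jar and cups stand under the arm, at about (277,200), (275,234) and (280,272). The scene view agrees.

```bash
cat >> h.py <<'E'
def clouds(ds):
    P=[];C=[]
    for d in ds:
        m=d["depth"]>0; P.append(pts(d)[m]); C.append(d["pixels"][m])
    return np.concatenate(P),np.concatenate(C).astype(int)
def rect(p):
    (c,s,a)=cv2.minAreaRect((p[:,:2]*1000).astype(np.float32)); b=cv2.boxPoints((c,s,a))
    e=[b[1]-b[0],b[2]-b[1]]; l=max(e,key=np.linalg.norm)
    return np.array(c)/1000,sorted(s),np.degrees(np.arctan2(l[1],l[0]))
def lamp(d,near=None):
    "bar rect from cloud (z 0.225-0.243 top face), arm line"
    p,c=clouds([d]); z=p[:,2]; box=(abs(p[:,0]-.5)<.4)&(abs(p[:,1])<.4)
    grey=(c.max(1)-c.min(1)<30)
    b=p[box&grey&(abs(z-.236)<.006)]; a=p[box&grey&(z>.268)&(z<.30)]
    return b,a
E
python3 - <<'E'
from h import *
import pickle
D=pickle.load(open("d0.pkl","rb"))
for n in D:
    d=D[n]; p,c=clouds([d]); b,a=lamp(d)
    print(n,"bar",len(b),rect(b),np.median(b[:,2])); print(" arm",len(a),rect(a),a[:,:2].min(0),a[:,:2].max(0))
    z=p[:,2]
    m=(z>.014)&(z<.026)&(p[:,1]>.03)&(p[:,1]<.3)&(p[:,0]>.2)&(p[:,0]<.65)
    q=p[m]; print(" board",len(q),rect(q),np.median(q[:,2]))
    f=p[(abs(z-.026)<.005)&(p[:,0]>.6)&(abs(p[:,1])<.15)]
    print(" foot",len(f),cv2.minEnclosingCircle((f[:,:2]*1000).astype(np.float32)))
    h=p[(z>.291)&(z<.302)&(abs(p[:,1])<.15)&(p[:,0]>.55)]; print(" hub",len(h),h.mean(0) if len(h) else 0, cv2.minEnclosingCircle((h[:,:2]*1000).astype(np.float32)))
    h=p[(z>.286)&(z<.297)&(abs(p[:,1])<.15)&(p[:,0]<.55)]; print(" knuckle",len(h), cv2.minEnclosingCircle((h[:,:2]*1000).astype(np.float32)))
    for nm,x0,x1,zz in(("cup",.25,.5,.03),("jar",.45,.62,.1)):
        f=p[(z>zz-.006)&(z<(.036 if nm=="cup" else .19))&(p[:,0]>x0)&(p[:,0]<x1)&(abs(p[:,1]+.03)<.06)]
        print(nm,len(f),f[:,:2].min(0) if len(f) else 0,f[:,:2].max(0) if len(f) else 0, rect(f) if len(f) else 0)
E
```

```text
top bar 1795 (array([ 0.5879585 , -0.02521712]), [198.81918334960938, 332.19683837890625], np.float32(28.426285)) 0.2378181929635158
 arm 1403 (array([ 0.64712708, -0.05384231]), [28.18712043762207, 307.5704040527344], np.float32(5.731039)) [ 0.49434948 -0.08152188] [ 0.79979161 -0.0265844 ]
 board 5441 (array([0.55597583, 0.1325542 ]), [169.71434020996094, 238.58460998535156], np.float32(25.60321)) 0.020267688702020115
 foot 1220 ((719.9188232421875, 32.39078903198242), 164.36094665527344)
 hub 174 [ 0.78492811 -0.04163206  0.29431845] ((785.0997314453125, -41.119468688964844), 16.162248611450195)
 knuckle 167 ((518.3477172851562, -69.31277465820312), 24.105154037475586)
cup 121 [ 0.46767563 -0.08558844] [0.49125342 0.0241496 ] (array([ 0.48002139, -0.03009647]), [18.559293746948242, 110.14427947998047], np.float32(84.507065))
jar 0 0 0 0
scene bar 1567 (array([ 0.43625781, -0.04440738]), [235.1704559326172, 678.8389892578125], np.float32(-17.222982)) 0.23742226805083755
 arm 2320 (array([ 0.44890518, -0.03723109]), [76.38997650146484, 703.6913452148438], np.float32(-3.731804)) [ 0.10002257 -0.07948052] [0.80152194 0.02377455]
 board 7516 (array([0.55497644, 0.13439328]), [169.88763427734375, 241.18629455566406], np.float32(25.67456)) 0.02034441611072102
 foot 1955 ((710.9722900390625, 27.83576202392578), 163.2443084716797)
 hub 209 [ 0.78578474 -0.03646083  0.29427557] ((784.6241455078125, -38.27030944824219), 16.188594818115234)
 knuckle 572 ((275.1314392089844, -2.4092941284179688), 254.1013641357422)
cup 207 [ 0.46584229 -0.08586409] [ 0.49994587 -0.03604141] (array([ 0.48276172, -0.06116464]), [33.96186065673828, 49.74056625366211], np.float32(-88.59922))
jar 0 0 0 0
```

```bash
cat >> h.py <<'E'
HUB=np.array([.785,-.0397]); L=.28
def state(ds):
    "per view: hub, knuckle, arm angle by knuckle and by tube line, bar angle and centre"
    out=[]
    for d in ds:
        p,c=clouds([d]); z=p[:,2]; g=(c.max(1)-c.min(1)<45); rr=np.hypot(*(p[:,:2]-HUB).T)
        ctr=lambda m: np.array(cv2.minEnclosingCircle((p[m][:,:2]*1000).astype(np.float32))[0])/1000
        circ=lambda m:(p[m][:,:2].min(0)+p[m][:,:2].max(0))/2
        hub=ctr((z>.291)&(z<.302)&(rr<.03))
        k=g&(z>.288)&(z<.297)&(abs(rr-L)<.02); kn=circ(k)
        kn=np.median(p[k][:,:2],0)
        t=p[g&(z>.279)&(z<.288)&(rr>.05)&(rr<.25)][:,:2]
        vx,vy,x0,y0=cv2.fitLine(t.astype(np.float32),cv2.DIST_HUBER,0,.001,.001).ravel()
        al=np.degrees(np.arctan2(vy,vx))%180
        b=p[g&(abs(z-.236)<.006)&(np.hypot(*(p[:,:2]-kn).T)<.135)]
        bc,bs,ba=rect(b)
        w=kn-hub
        out.append(dict(hub=hub.round(4),kn=kn.round(4),nk=k.sum(),aknuckle=round(np.degrees(np.arctan2(w[1],w[0]))%360,2),len=round(np.hypot(*w),4),aline=round(al,2),bar=bc.round(4),bs=np.round(bs),ba=round(float(ba)%180,2),ends=None))
    return out
E
python3 - <<'E'
from h import *
import pickle
D=pickle.load(open("d0.pkl","rb"))
for o in state([D["top"],D["scene"]]): print(o)
E
```

```text
{'hub': array([ 0.7851, -0.0411]), 'kn': array([ 0.5073, -0.069 ]), 'nk': np.int64(142), 'aknuckle': np.float64(185.72), 'len': np.float64(0.2792), 'aline': np.float32(5.6), 'bar': array([ 0.5076, -0.0683]), 'bs': array([ 36., 236.]), 'ba': 84.2, 'ends': None}
{'hub': array([ 0.7846, -0.0383]), 'kn': array([ 0.5088, -0.0647]), 'nk': np.int64(94), 'aknuckle': np.float64(185.46), 'len': np.float64(0.2771), 'aline': np.float32(5.57), 'bar': array([ 0.5074, -0.066 ]), 'bs': array([ 36., 239.]), 'ba': 84.41, 'ends': None}
```

Measurements agree with the given sizes: arm length 0.279, bar 36×237, board 170×240. The arm is at 185.6° and needs to be at 142.9°. Next I push the arm along its arc.

```bash
cat >> h.py <<'E'
from scipy.spatial.transform import Rotation as Ro
def quat(a):
    "tool down, tool x at heading a (deg)"
    return Ro.from_matrix(np.array([[np.cos(np.radians(a)),np.sin(np.radians(a)),0],[np.sin(np.radians(a)),-np.cos(np.radians(a)),0],[0,0,-1]]).T).as_quat()
def armpose(phi,gap=0.,R=.19,z=.275):
    "finger touching clockwise-pushing side of arm standing at phi (deg)"
    a=np.radians(phi); p=HUB+R*np.array([np.cos(a),np.sin(a)])+(.019+gap)*np.array([-np.sin(a),np.cos(a)])
    return [*p,z],quat(phi-90)
E
python3 - <<'E'
from h import *
r.set_gripper(0.0)
p=r.current_tool_pos(); r.move_linear([p[0],p[1],.42],vel=.25)
P,q=armpose(185.6,.04,z=.42); r.move_to(P,q)
P,q=armpose(185.6,.04); r.move_linear(P,vel=.2)
print(r.current_t(),r.current_contact_force(),r.current_q())
P,q=armpose(185.6,.004); r.move_linear(P,q,vel=.1)
for phi in np.linspace(178,146,5):
    P,q=armpose(phi); r.move_linear(P,q,vel=.08); print(phi,r.current_t(),np.round(r.current_contact_force(),1))
d=grab("top"); save(d,"top1.png")
try: print(state([d]))
except Exception as e: print(e)
E
```

```text
5.25 [-0.01965055  0.22884139 -0.10116641] [-2.67720579e-01  4.19727340e-01  1.41133331e+00  2.19098432e-06
  1.30861865e+00 -3.65643038e-01]
178.0 6.275 [ 0.3 -0.9 -0. ]
170.0 6.7583 [ 0.5 -0.1 -0.1]
162.0 7.2417 [ 0.1 -0.1 -0.4]
154.0 7.725 [-0.1 -0.6 -0.2]
146.0 8.2083 [-0.1 -0.5  0.6]
[{'hub': array([ 0.7853, -0.0407]), 'kn': array([ 0.5072, -0.0695]), 'nk': np.int64(132), 'aknuckle': np.float64(185.93), 'len': np.float64(0.2795), 'aline': np.float32(5.5), 'bar': array([ 0.5045, -0.0987]), 'bs': array([ 36., 175.]), 'ba': 84.23, 'ends': None}]
```

View pics/top1.png

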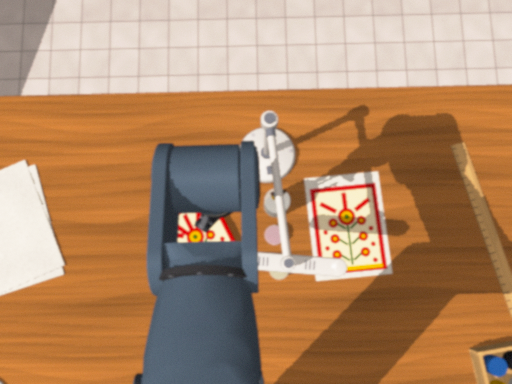

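The top view shows the robot on the left at about (205,220), while the lamp arm hasn't moved (knuckle still at (288,263)). The finger apparently crossed without catching the tube, so I'm checking the TCP and the scene view.

```bash
python3 - <<'E'
from h import *
print(r.current_tool_pos(),r.current_ee_rot(),quat(56),r.current_opening(),armpose(146),r.current_t(),r.current_q())
d=grab("scene"); save(d,"scene1.png")
E
```

```text
[0.61665664 0.05012985 0.27497658] [ 8.82571966e-01  4.70177311e-01 -1.37719387e-04  4.98644444e-05] [0.88294759 0.46947156 0.         0.        ] 0.0011689601518854525 ([np.float64(0.6168581960485979), np.float64(0.050794937780896124), 0.275], array([0.88294759, 0.46947156, 0.        , 0.        ])) 8.2583 [ 5.98154431e-03  4.31950544e-01  1.39638320e+00 -2.23712248e-04
  1.31345641e+00  5.97851478e-01]
```

View pics/scene1.png

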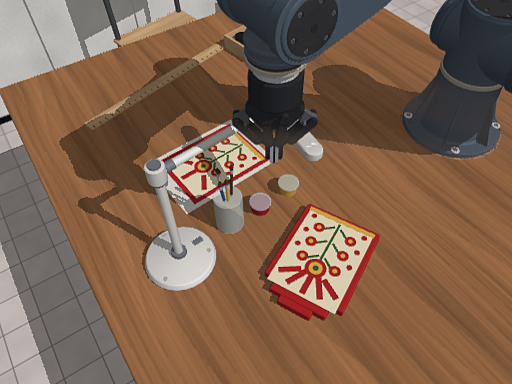

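```bash
python3 - <<'E'
from h import *
d=grab("scene"); T=d["camera_from_world"]
for P in([.617,.05,.275],[.617,.05,.253]):
    c=T[:3,:3]@P+T[:3,3]; print(P,c[:2]/c[2]*d["fx"]+[d["cx"],d["cy"]],c[2])
W=pts(d); px=d["pixels"].astype(int)
m=(px.max(2)<90)&(W[...,2]>.2)&(abs(W[...,0]-.617)<.04)&(abs(W[...,1]-.05)<.06)
q=W[m]; i=np.argsort(q[:,2])[:200]; print(len(q),q[i].mean(0),q[:,2].min(),np.percentile(q[:,2],2))
for lo in np.arange(.22,.36,.01):
    s=q[(q[:,2]>=lo)&(q[:,2]<lo+.01)]
    if len(s): print(round(lo,2),len(s),s.min(0).round(3),s.max(0).round(3))
cv2.imwrite("pics/crop.png",cv2.cvtColor(cv2.resize(d["pixels"][80:200,180:360],None,fx=4,fy=4,interpolation=cv2.INTER_CUBIC),cv2.COLOR_RGB2BGR))
E
```

```text
[0.617, 0.05, 0.275] [272.89308543 162.92110242] 0.7152437533498051
[0.617, 0.05, 0.253] [272.67400284 171.77299835] 0.7322630441620823
5435 [0.62110489 0.0570519  0.31291035] 0.2886542931178352 0.31495184769389944
0.28 2 [0.622 0.058 0.289] [0.623 0.06  0.289]
0.29 33 [0.611 0.049 0.292] [0.633 0.063 0.3  ]
0.3 47 [0.61 0.05 0.3 ] [0.632 0.064 0.31 ]
0.31 47 [0.61  0.048 0.31 ] [0.632 0.064 0.32 ]
0.32 72 [0.604 0.042 0.32 ] [0.638 0.068 0.33 ]
0.33 224 [0.586 0.028 0.33 ] [0.652 0.08  0.34 ]
0.34 308 [0.584 0.023 0.34 ] [0.656 0.084 0.35 ]
0.35 253 [0.579 0.022 0.35 ] [0.657 0.088 0.36 ]
```

View pics/crop.png

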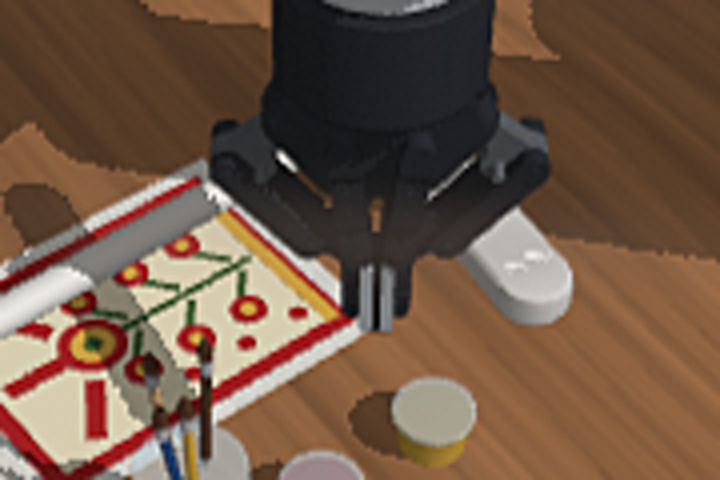

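The crop shows the shut fingertips at about row 162 (crop (375,330)). That row is where the TCP projects, so the tip seems higher than the quoted overhang gives and it skimmed over the tube. I'll measure the tip directly.

```bash
python3 - <<'E'
from h import *
d=grab("scene"); W=pts(d)
m=(W[...,2]>.245)&(abs(W[...,0]-.617)<.03)&(abs(W[...,1]-.05)<.025)
q=W[m]; print(r.current_tool_pos())
for lo in np.arange(.245,.32,.006):
    s=q[(q[:,2]>=lo)&(q[:,2]<lo+.006)]
    if len(s): print(round(lo,3),len(s),s.min(0).round(3),s.max(0).round(3))
for c in(271,273,275):
  print(c,[(v,*W[v,c].round(3)) for v in range(154,168,1)])
E
```

```text
[0.6167231  0.0502442  0.27505963]
0.287 21 [0.612 0.049 0.289] [0.63  0.063 0.293]
0.293 40 [0.61  0.05  0.293] [0.633 0.064 0.299]
0.299 48 [0.609 0.048 0.299] [0.632 0.065 0.304]
0.305 44 [0.61  0.048 0.305] [0.632 0.064 0.311]
0.311 49 [0.611 0.048 0.311] [0.632 0.064 0.317]
0.317 54 [0.61  0.043 0.317] [0.632 0.065 0.323]
271 [(154, np.float64(0.627), np.float64(0.058), np.float64(0.309)), (155, np.float64(0.626), np.float64(0.057), np.float64(0.306)), (156, np.float64(0.626), np.float64(0.057), np.float64(0.303)), (157, np.float64(0.627), np.float64(0.058), np.float64(0.302)), (158, np.float64(0.627), np.float64(0.058), np.float64(0.3)), (159, np.float64(0.626), np.float64(0.057), np.float64(0.297)), (160, np.float64(0.626), np.float64(0.057), np.float64(0.293)), (161, np.float64(0.626), np.float64(0.058), np.float64(0.292)), (162, np.float64(0.627), np.float64(0.058), np.float64(0.29)), (163, np.float64(0.473), np.float64(-0.154), np.float64(-0.0)), (164, np.float64(0.476), np.float64(-0.151), np.float64(0.001)), (165, np.float64(0.477), np.float64(-0.149), np.float64(-0.001))
[... 1229 characters left out ...]
, np.float64(0.622), np.float64(0.062), np.float64(0.302)), (158, np.float64(0.621), np.float64(0.061), np.float64(0.298)), (159, np.float64(0.621), np.float64(0.06), np.float64(0.296)), (160, np.float64(0.622), np.float64(0.062), np.float64(0.296)), (161, np.float64(0.62), np.float64(0.06), np.float64(0.291)), (162, np.float64(0.621), np.float64(0.062), np.float64(0.29)), (163, np.float64(0.466), np.float64(-0.148), np.float64(0.001)), (164, np.float64(0.468), np.float64(-0.145), np.float64(0.001)), (165, np.float64(0.47), np.float64(-0.142), np.float64(0.001)), (166, np.float64(0.47), np.float64(-0.141), np.float64(-0.001)), (167, np.float64(0.472), np.float64(-0.139), np.float64(-0.002))]
```

The camera heights match the known lamp heights, and the shut fingertip shows at z≈0.289 with the TCP reported at 0.275. So the tip is really about 14 mm above the TCP, 36 mm off the nominal value. I'll use that measured offset, go back to the right side, and repeat lower.

```bash
python3 - <<'E'
from h import *
p=r.current_tool_pos(); r.move_linear([p[0],p[1],.34],vel=.2)
P,q=armpose(185.6,.035,z=.34); r.move_linear(P,q,vel=.2)
P,q=armpose(185.6,.035,z=.244); r.move_linear(P,vel=.15)
print(r.current_t(),r.current_contact_force())
P,q=armpose(185.6,.003,z=.244); r.move_linear(P,q,vel=.1); print(np.round(r.current_contact_force(),1))
for phi in (180,172):
    P,q=armpose(phi,z=.244); r.move_linear(P,q,vel=.08); print(phi,r.current_t(),np.round(r.current_contact_force(),1))
for n in ("top","scene"):
    d=grab(n); save(d,n+"2.png")
    try: print(state([d]))
    except Exception as e: print(e)
E
```

```text
10.6417 [-0.34334856  0.07970032  0.11767916]
[-0.5 -0.5 -0.6]
180 11.525 [-0.  -0.8 -0.2]
172 12.0083 [ 0.4 -0.1  0.9]
zero-size array to reduction operation minimum which has no identity
[{'hub': array([ 0.7847, -0.039 ]), 'kn': array([0.5102, 0.0036]), 'nk': np.int64(107), 'aknuckle': np.float64(171.18), 'len': np.float64(0.2778), 'aline': np.float32(172.25), 'bar': array([0.5091, 0.0024]), 'bs': array([ 36., 237.]), 'ba': 70.24, 'ends': None}]
```

```bash
python3 - <<'E'
from h import *
for phi in (164,156,148,144.5):
    P,q=armpose(phi,z=.244); r.move_linear(P,q,vel=.07)
print(phi,r.current_t(),np.round(r.current_contact_force(),1),np.round(r.current_tool_pos(),4))
r.sleep(.2)
d=grab("scene"); save(d,"scene3.png"); print(state([d]))
try: print(state([grab("top")]))
except Exception as e: print(e)
E
```

```text
144.5 14.025 [ 0.5 -1.2 -0.8] [0.6192 0.055  0.244 ]
[{'hub': array([ 0.7846, -0.0379]), 'kn': array([0.5596, 0.1267]), 'nk': np.int64(148), 'aknuckle': np.float64(143.81), 'len': np.float64(0.2788), 'aline': np.float32(143.98), 'bar': array([0.5588, 0.1253]), 'bs': array([ 36., 237.]), 'ba': 42.68, 'ends': None}]
[{'hub': array([ 0.7846, -0.0415]), 'kn': array([0.5633, 0.1223]), 'nk': np.int64(62), 'aknuckle': np.float64(143.5), 'len': np.float64(0.2753), 'aline': np.float32(142.06), 'bar': array([0.6014, 0.1575]), 'bs': array([ 29., 128.]), 'ba': 50.01, 'ends': None}]
```

View pics/scene3.png

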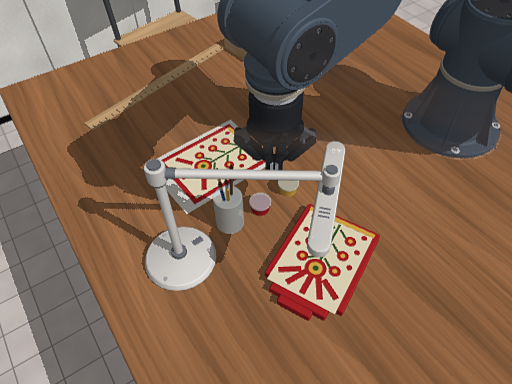

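The scene view shows the lamp arm swung over the board, with the knuckle at (330,172) and the bar running from (336,148) to (320,250). The gripper touches the arm's near side at (280,160), and the jar and cups haven't moved. The arm is at about 143.9° against a target of 142.9°. Now one last nudge, then the bar's near end.

```bash
cat >> h.py <<'E'
M=HUB+.28*np.array([np.cos(np.radians(142.9)),np.sin(np.radians(142.9))])
def barpose(th,gap=0.,R=.092,z=.200):
    a=np.radians(th+180); u=np.array([np.cos(a),np.sin(a)]); n=np.array([-u[1],u[0]])
    return [*(M+R*u+(.029+gap)*n),z],quat(th+90)
E
python3 - <<'E'
from h import *
P,q=armpose(143.4,z=.244); r.move_linear(P,q,vel=.03); r.sleep(.2)
P,q=armpose(143.4,.04,z=.244); r.move_linear(P,q,vel=.1)
P,q=armpose(143.4,.04,z=.33); r.move_linear(P,q,vel=.2)
s=state([grab("scene")])[0]; print(s,r.current_t())
th=s["ba"]
P,q=barpose(th,.03,z=.33); r.move_linear(P,q,vel=.15)
P,q=barpose(th,.03); r.move_linear(P,q,vel=.15); print(r.current_t(),np.round(r.current_contact_force(),1))
P,q=barpose(th,.003); r.move_linear(P,q,vel=.08)
for t in (36,31,27.5):
    P,q=barpose(t); r.move_linear(P,q,vel=.05)
r.sleep(.2); print(r.current_t(),np.round(r.current_contact_force(),1))
d=grab("scene"); save(d,"scene4.png"); print(state([d]))
E
```

```text
{'hub': array([ 0.7849, -0.0377]), 'kn': array([0.562 , 0.1301]), 'nk': np.int64(148), 'aknuckle': np.float64(143.03), 'len': np.float64(0.279), 'aline': np.float32(143.03), 'bar': array([0.5607, 0.1284]), 'bs': array([ 36., 240.]), 'ba': 41.72, 'ends': None} 15.9833
18.5167 [-0.1  0.7 -0. ]
20.1833 [-0.5 -0.   0. ]
[{'hub': array([ 0.7859, -0.0378]), 'kn': array([0.5599, 0.1276]), 'nk': np.int64(184), 'aknuckle': np.float64(143.79), 'len': np.float64(0.28), 'aline': np.float32(143.18), 'bar': array([0.5653, 0.1205]), 'bs': array([ 55., 240.]), 'ba': 26.98, 'ends': None}]
```

View pics/scene4.png

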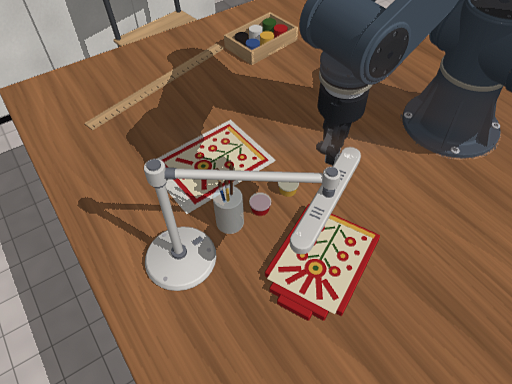

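The scene view shows the bar now from (350,155) to (303,243), nearly along the board, with the finger beside its near end at (338,152). The gripper points corrupt the bar fit, so I'll back off and measure.

```bash
python3 - <<'E'
from h import *
P,q=barpose(27.5,.05); r.move_linear(P,q,vel=.1)
for n in("scene","top"):
    d=grab(n)
    try: print(n,state([d]))
    except Exception as e: print(n,e)
    p,c=clouds([d]); z=p[:,2]
    m=(z>.014)&(z<.026)&(p[:,1]>.03)&(p[:,1]<.3)&(p[:,0]>.4)&(p[:,0]<.7); print(rect(p[m]))
print(r.current_t())
E
```

```text
scene [{'hub': array([ 0.7845, -0.0384]), 'kn': array([0.5599, 0.1272]), 'nk': np.int64(193), 'aknuckle': np.float64(143.6), 'len': np.float64(0.279), 'aline': np.float32(143.62), 'bar': array([0.5604, 0.1282]), 'bs': array([108., 227.]), 'ba': 48.1, 'ends': None}]
(array([0.55524255, 0.13440054]), [170.03623962402344, 241.72361755371094], np.float32(25.701485))
top [{'hub': array([ 0.7849, -0.0414]), 'kn': array([0.5616, 0.1263]), 'nk': np.int64(132), 'aknuckle': np.float64(143.1), 'len': np.float64(0.2792), 'aline': np.float32(143.07), 'bar': array([0.5616, 0.127 ]), 'bs': array([ 35., 236.]), 'ba': 26.27, 'ends': None}]
(array([0.55661011, 0.13264574]), [169.31027221679688, 238.54701232910156], np.float32(25.65365))
20.9833
```

The top view is clean. The bar is at 26.3° against the board's 25.65°, and their middles are 8 mm apart, close to the roughly 7 mm minimum the arm's length allows. The board hasn't moved. I'll retreat, do a last check and hand in.

```bash
python3 - <<'E'
from h import *
p=r.current_tool_pos(); r.move_linear([p[0],p[1],.40],vel=.2)
r.move_linear([.38,-.2,.40],vel=.2)
for n in("scene","top"):
    d=grab(n); save(d,n+"5.png"); print(n,state([d])[0])
print(r.current_t(),np.round(r.current_contact_force(),1))
E
```

```text
scene {'hub': array([ 0.7847, -0.0385]), 'kn': array([0.5622, 0.1302]), 'nk': np.int64(157), 'aknuckle': np.float64(142.82), 'len': np.float64(0.2792), 'aline': np.float32(143.25), 'bar': array([0.5619, 0.1293]), 'bs': array([ 37., 238.]), 'ba': 27.15, 'ends': None}
top {'hub': array([ 0.7851, -0.0413]), 'kn': array([0.5614, 0.1263]), 'nk': np.int64(116), 'aknuckle': np.float64(143.16), 'len': np.float64(0.2795), 'aline': np.float32(143.06), 'bar': array([0.5623, 0.1267]), 'bs': array([ 36., 237.]), 'ba': 26.85, 'ends': None}
23.6667 [ 1.   0.  -0.4]
```

View pics/top5.png

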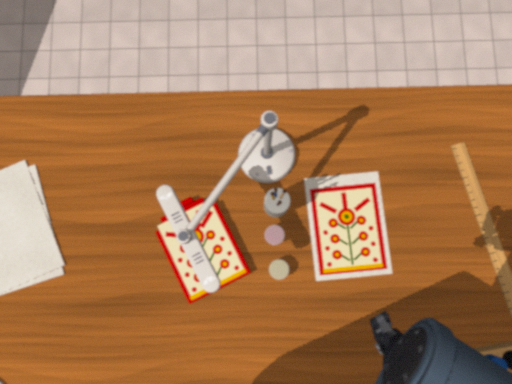

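The top view shows the bar lying along the board, with its middle at (185,237) (parallax from its height shifts it left of the board's middle). The jar, cups and board are where they began, and the robot is clear at the lower right. The bar is about 1° off the board's axis and 8 mm off centre, so I'm handing in.

```bash
python3 -c "
from cell import r
print(r.hand_in(), r.current_t())"
```

```text
the job is handed in; nothing more can be done
the job is handed in; nothing more can be done
```

The job is handed in at about 24 s: the light bar's middle is about 8 mm from the board's middle and about 1° off its length; my first pass skimmed over the lamp arm without moving it, and the board, jar and cups look unmoved.

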